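# Free the pawl and lower the magnetic nest onto the lock bolt

## Robot

A 6-joint arm with a two-finger parallel gripper is mounted at the origin on the work surface. World frame = base frame: x ahead of the robot, y to its left, z up, the work surface at z = 0. Lengths are in m, angles in rad, forces in N, time in s.
With the tool pointing down it reaches from about 0.3 to 0.825 m from the base axis. Payload 5.4 kg.
Tool frame: the origin (TCP) lies at the very end of the fingers, on their centre line; the grasp point (between the pads) lies 19 mm behind it; z points along the fingers, y is the direction in which the jaws open and shut (so a half turn about z gives the same grasp; the last joint's range is limited). The gripper opens to 92 mm and grips with 3 to 60 N. Pads are 20 mm wide; open, the fingers measure 128 mm over their backs; the gripper's body (75 mm by 189 mm) begins 69 mm behind the grasp point.
Start: joints at [0.998, 0.158, 1.597, -0, 1.386, -0.21], TCP at [0.204, 0.538, 0.215] pointing down, gripper open.
Joint ranges: [-2.91, 2.91], [-0.94, 2.29], [0.18, 2.7], [-1.29, 4.43], [0.17, 2.64], [-3, 3]. Speed limits (rad/s): [2.57, 2.57, 3.14, 3.14, 3.14, 3.14].

## Interface

Orientations are given as a unit quaternion [w, x, y, z].
In Python, from station import manip gives the robot as it stands.
- The arm moves only by the tool drive_tool, never from a script. Its argument "plan" is a list of rows, each a list of 3 entries, a list of its own where there are three numbers: the finger opening in m, from 0 to 0.0919, then the shift along the tool's x, y, z in m, then the turn, a rotation vector about the tool's x, y, z in rad. A call has 1 to 10 rows; each row is the pose to reach, as a shift and turn from the pose commanded when the call began, along the tool's axes at that moment; what a row does not reach only later rows make up. A row lasts 1/12 s, in which the tool goes at most 41.7 mm and 7.16 degrees, less where a joint would pass 70% of its speed; a pose out of reach is approached as far as the arm can. A call with a gripper value outside its range is refused whole. The fingers move at their own pace and stop on an object; "force" is the grip in N (left out, the last holds). Time passes only in rows, so rows that repeat a pose let the fingers close. It gives the time, the measured TCP pose, the force and the opening at its end, in the units of the state.
- manip.state(): the state, without advancing time (a new reading comes with each control period).
- manip.get_image(name): name is "scene" or "top" or "wrist"; returns the picture (420x560x3 uint8, red, green, blue); there is no depth.
- manip.camera_params(name): a dict with "intrinsics" (3x3 intrinsics, pixels), "xyz" and "attitude" of the camera in the world. Camera axes: x right, y down, z forward; pixel columns grow to the right and rows downward; lengths in m; the calibration is good to about 2 mm. A picture is of the moment at which its call begins: read the wrist's pose just before it. camera_params takes no time and is no camera call; for the wrist camera it gives the pose at the moment of the call.
- manip.job_done(): hands the job in, once; it reports no verdict.
The state is a dict: "clock": time; "qpos": joint angles; "qd": joint speeds; "joint_efforts": joint torques, N m; "eef_pos": TCP position; "orientation": TCP orientation; "force": force on the tool from outside, world axes, zero at the start; "moment": the same for the moment, N m; "grip_width": finger opening in m.
Only numpy, scipy, OpenCV 4.12 (cv2) and the standard library are available. Lean on these libraries where they do the work, as an engineer would, in place of code of your own. Each camera call takes 0.05 s, during which the arm holds its last target.

## Task

Press down the pawl's pad until its hook is clear of the ratchet teeth, then push the raised swing arm by its press bar all the way down, so that the magnetic nest sits on the lock bolt standing in the interlock housing. Use the fingertips or the outside of the fingers only; leave the loose parts lying where they are, and finish clear of everything with the arm still down.

Things in the scene. Friction and masses are not known exactly. Their poses are not given: they have to be found in the camera images.
- board: Walnut fixture board, 200 x 420 x 20 mm, fixed to the table, turned up to 30 degrees. Origin: centre of its underside; its y axis runs along its length, from the pawl end (-y) to the arm's free end (+y), z up. The mechanism stands on its centre line x = 0: the arm's hinge at y = -35 mm between two cheeks (tops at z = 135), the interlock housing at y = +80.
- swing_hinge (a point): Point on the swing arm's hinge axis, on the board's centre line at 125 mm above the table. The axis is level and runs along the board's x axis.
- press_bar (a point): Centre of the press bar at the free end of the black swing arm, the place to push: a black round crossbar, 22 mm thick, 90 mm long along the board's x axis, 180 mm from the hinge axis. It moves in an arc in the upright plane through the board's centre line, from up to 281 mm above the table down to 125 mm, at board y = +145 mm.
- swing_arm (a joint): Swing arm angle, rad: 0 fully raised (1.05 above level), growing as it goes down, 1.05 level on its stop, nest on the bolt. Starts at 0 to 0.2. Stiff hinge: it stays where left; 2 to 7 N at the press bar push it down. With the pawl's hook in, the hub's coarse steel teeth stop it at about 0.25.
- pawl_hinge (a point): Point on the pawl's hinge axis, on the board's centre line (board y = -80) 50 mm above the table; the axis is level along the board's x axis.
- pawl_pad (a point): Centre of the top face of the pawl's press pad: flat bare steel, 36 x 36 mm, 104 mm above the table at pawl angle 0, where it lies 95 mm from the pawl's hinge towards the board's -y end and 54 mm above that hinge. Pressed, it swings down and outward about that hinge, to about 65 mm above the table at the end stop.
- pawl (a joint): Angle of the bare steel pawl, rad: 0 hook in the teeth, growing as the pad is pressed down, 0.38 at the end stop. The hook is clear of the teeth above about 0.17; press well beyond, to 0.3 or the stop. About 3 to 4 N on the pad moves it, and its stiff pivot keeps it where it is left: it does not spring back.
- nest (a point): Centre of the lower face of the magnetic nest, a black cup 40 mm across under the arm, 115 mm from the hinge axis.
- bolt_top (a point): Top of the polished lock bolt, 16 mm across, standing upright in the grey cast interlock housing (64 x 54 mm, top 66 mm above the table); 96 mm above the table.
- roller_a: Bystander: green nylon roller, 40 mm across, 24 mm tall, lying flat on the board near the pawl. Origin: centre of its underside.
- roller_b: Bystander: a second such roller, lying flat on the board on its far side. Origin: centre of its underside.
- bus_bar: Bystander: copper bus bar, 20 x 150 x 6 mm, lying on the board's near side, long axis its own y. Origin: centre of its underside.
- spare_bolt: Bystander: loose steel lock bolt with a 20 mm square head and a 16 mm round shank, 75 mm long in all, lying on the board. Origin: on its underside near its middle.
- screwdriver: Bystander: screwdriver lying on the table to the right of the board. Origin on its underside.
- grease_tin: Bystander: grey round tin, 60 mm across, 60 mm tall, on the table to the left of the board. Origin: centre of its underside.

How it is judged:
On the way, in this order (a step that is already met when the one before it is completed fails the run):
1. the pawl is pressed free of the teeth while the arm is still up (value of joint pawl above 0.2 rad and value of joint swing_arm below 0.4 rad), for 0.1 s.
2. the swing arm is pushed down until the nest sits on the bolt (value of joint swing_arm above 1.01 rad), for 0.2 s.
At the end, for the whole second after the job is handed in: The swing arm is down on its stop (within 0.04 rad, about 2 degrees) and at rest, pushed there after the pawl had been pressed free (pawl beyond 0.2 rad while the arm was still within 0.4 rad of fully raised), and the loose parts lie within 30 mm of where they were (value of joint swing_arm between 1.01 and 1.08 rad and velocity of joint swing_arm below 0.05 rad/s and distance of each of roller_a, roller_b, bus_bar, spare_bolt, screwdriver, grease_tin from where it was at the start of the episode below 0.03 m); the robot touches nothing.
It fails at once if a loose part is pushed more than 30 mm from its place (distance of any of roller_a, roller_b, bus_bar, spare_bolt, screwdriver, grease_tin from where it was at the start of the episode above 0.03 m).
It fails at once if a loose part is lifted more than 15 mm (height (world z) of any of roller_a, roller_b, bus_bar, spare_bolt above 0.035 m or height (world z) of screwdriver above 0.02 m or height (world z) of grease_tin above 0.015 m).
It also fails if it takes over 50 s, if anything falls off the work surface, if the arm or the gripper's body presses on something with over 40 N, if the wrist force passes 120 N, or if a joint passes its speed limit or range.

## Working session

There is one attempt and no reset: what is moved stays moved. The work goes in short steps, Python scripts to look and compute and a tool call to move; the robot and the scene stay as the last step left them, time stands still between calls to the robot, and variables do not carry over. Pictures are saved under pics/ and viewed, and the job is handed in when it is done.

Besides the shell and the picture viewer there is one more tool, called after "Call:" as a command line: name --argument value ..., lists and objects as JSON in quotes. drive_tool: Moves the arm, as the interface text tells. Its arguments: {"type":"object","properties":{"plan":{"type":"array","items":{"type":"array"}},"force":{"type":"number"}},"required":["plan"]}

```bash
mkdir -p pics; python3 - <<'E'
from station import manip
import cv2
print(manip.state())
for n in("scene","top"):
    print(n,manip.camera_params(n)); cv2.imwrite(f"pics/{n}0.png",manip.get_image(n)[:,:,::-1])
E
```

```text
{'clock': 0.0, 'qpos': array([ 9.97868010e-01,  1.59037047e-01,  1.59821552e+00, -4.36161248e-05,
        1.38619924e+00, -2.10117904e-01]), 'qd': array([-0.00158653,  0.00018784, -0.00063011,  0.00115686, -0.00170019,
       -0.00043484]), 'joint_efforts': array([ 1.45210503e-03, -3.85565686e+01, -3.22109914e+01,  7.01501663e-02,
        3.77737766e-02, -1.53545975e-04]), 'eef_pos': array([0.20376598, 0.53701692, 0.21363404]), 'orientation': array([-3.34911657e-04,  1.80407865e-01,  9.83591449e-01, -8.67414049e-04]), 'force': array([-0.3153766 ,  0.73110362,  0.60140342]), 'moment': array([ 0.03521381,  0.04373498, -0.02668245]), 'grip_width': 0.09196845743117525}
scene {'intrinsics': array([[475.53875209,   0.        , 276.44363288],
       [  0.        , 475.53875209, 211.49045271],
       [  0.        ,   0.        ,   1.        ]]), 'xyz': array([ 1.35594076, -0.10387701,  0.97675126]), 'attitude': array([-0.28516264,  0.68897738,  0.6180173 , -0.24909245])}
top {'intrinsics': array([[425.93604216,   0.        , 278.76759323],
       [  0.        , 425.93604216, 220.14790384],
       [  0.        ,   0.        ,   1.        ]]), 'xyz': array([ 0.33264665, -0.02174992,  1.25474351]), 'attitude': array([ 0.07016905, -0.70073657,  0.70641591, -0.07085985])}
```

View pics/scene0.png

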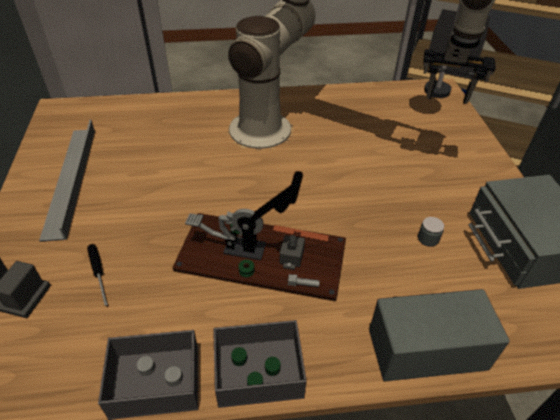

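View pics/top0.png

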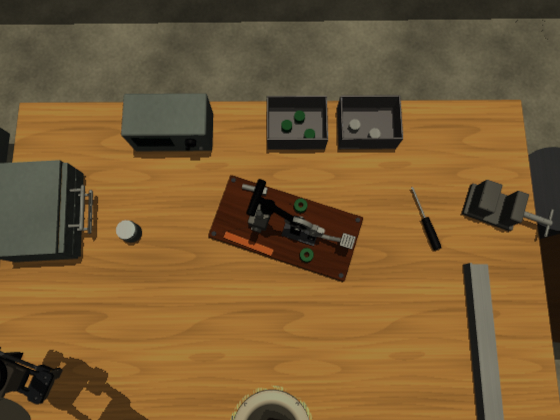

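The top view shows the board with corners near (232,177), (362,215), (344,279), (210,240). The pad is near (347,240), the press bar near (258,196) and the arm is raised. Next I'll measure them.

```bash
cat > h.py <<'E'
import numpy as np,cv2
from scipy.spatial.transform import Rotation as R
def cam(p):
    q=p["attitude"]; return p["intrinsics"],np.array(p["xyz"]),R.from_quat([q[1],q[2],q[3],q[0]]).as_matrix()
def ray(p,uv):
    K,c,M=cam(p); d=M@np.linalg.solve(K,[uv[0],uv[1],1]); return c,d/np.linalg.norm(d)
def onz(p,uv,z):
    c,d=ray(p,uv); return c+d*(z-c[2])/d[2]
def proj(p,X):
    K,c,M=cam(p); v=K@(M.T@(np.array(X)-c)); return v[:2]/v[2]
E
python3 - <<'E'
from h import *
from station import manip
T=manip.camera_params("top");S=manip.camera_params("scene")
im=cv2.imread("pics/top0.png"); hsv=cv2.cvtColor(im,cv2.COLOR_BGR2HSV)
b,g,r=[im[:,:,i].astype(int) for i in range(3)]
m=((r>g*1.6)&(r<130)).astype(np.uint8)
m[:165]=0;m[290:]=0;m[:,:200]=0;m[:,375:]=0
m=cv2.morphologyEx(m,cv2.MORPH_OPEN,np.ones((3,3),np.uint8))
cs,_=cv2.findContours(m,cv2.RETR_EXTERNAL,cv2.CHAIN_APPROX_NONE)
pts=np.vstack([c for c in cs if cv2.contourArea(c)>100])
hull=cv2.convexHull(pts)
W=np.array([onz(T,p[0],.02)[:2] for p in hull],np.float32)
rect=cv2.minAreaRect(W);print(rect,cv2.boxPoints(rect))
print([proj(T,[x,y,.02]) for x,y in cv2.boxPoints(rect)])
for n,(x0,y0,x1,y1) in {"top":(200,165,375,290),"scene":(165,160,360,305)}.items():
    i=cv2.imread(f"pics/{n}0.png")[y0:y1,x0:x1]; cv2.imwrite(f"pics/{n}0c.png",cv2.resize(i,None,fx=4,fy=4,interpolation=cv2.INTER_CUBIC))
E
```

```text
((0.5628408193588257, -0.043455034494400024), (0.4187118113040924, 0.19993498921394348), 71.21235656738281) [[ 0.40077424 -0.20946051]
 [ 0.5900564  -0.27385187]
 [ 0.7249074   0.12255044]
 [ 0.5356252   0.1869418 ]]
[array([343.81901256, 281.6653947 ]), array([363.09647985, 217.03086991]), array([229.92179393, 174.41496586]), array([207.03243766, 236.41782064])]
```

View pics/top0c.png

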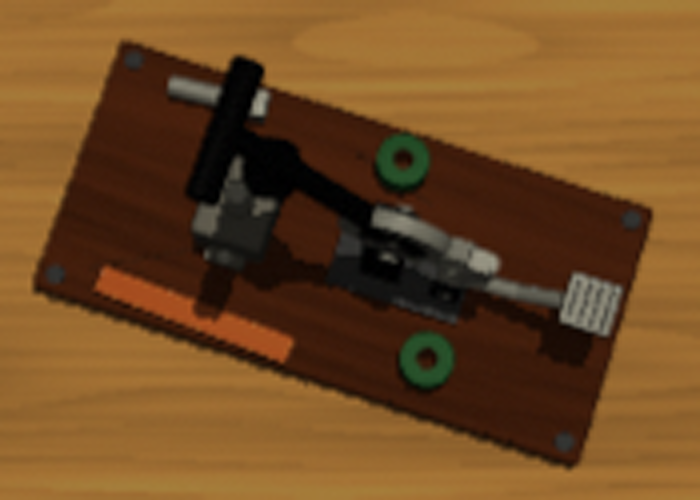

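View pics/scene0c.png

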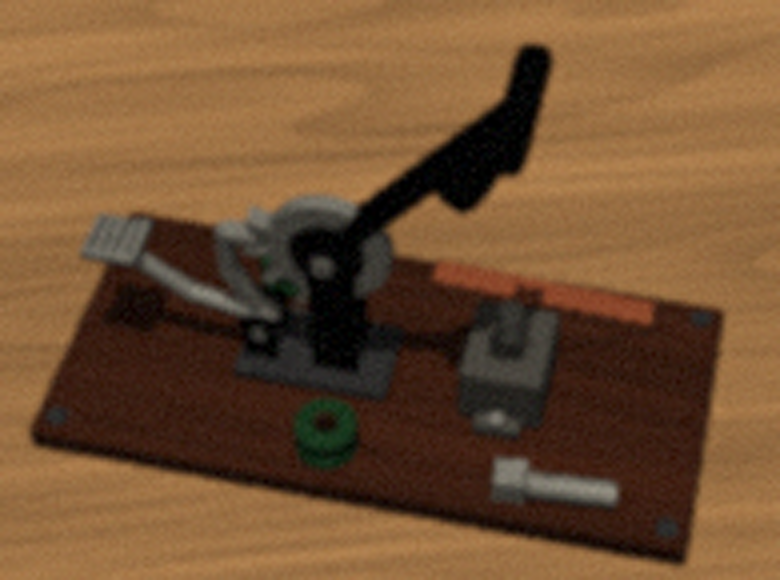

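```bash
cat >> h.py <<'E'
C=np.array([.5628,-.0435]); A=np.deg2rad(71.21)
by=np.array([np.cos(A),np.sin(A)]); bx=np.array([by[1],-by[0]])
def B(x,y,z): return np.r_[C+bx*x+by*y,z]
def Binv(X): d=np.array(X[:2])-C; return np.r_[d@bx,d@by,X[2]]
E
python3 - <<'E'
from h import *
from station import manip
T=manip.camera_params("top");S=manip.camera_params("scene")
o=np.array([200,165]);so=np.array([165,160])
print("pad",B(0,-.175,.104),"top crop",(proj(T,B(0,-.175,.104))-o)*4,"scene crop",(proj(S,B(0,-.175,.104))-so)*4)
for X in [(0.1,.21),(.1,-.21),(-.1,-.21),(-.1,.21)]: print(X,(proj(T,B(*X,.02))-o)*4,(proj(S,B(*X,.02))-so)*4)
for a in(0,.1,.2):
  for x in(-.045,0,.045):
    t=1.05-a; X=B(x,-.035+.18*np.cos(t),.125+.18*np.sin(t)); print(a,x,X,(proj(T,X)-o)*4,(proj(S,X)-so)*4)
for uv in [(402,160,.044),(427,360,.044),(205,315,.02+.006),(172,86,.036),(265,103,.036)]:
  print(Binv(onz(T,np.array(uv[:2])/4+o,uv[2])))
E
```

```text
pad [ 0.50643242 -0.20917346  0.104     ] top crop [587.35692848 303.48048177] scene crop [117.561307   232.21991213]
(0.1, 0.21) [118.9664695   37.40636871] [689.32393375 549.91265402]
(0.1, -0.21) [653.29989775 208.41633295] [ 27.28199468 426.87765467]
(-0.1, -0.21) [576.17857242 467.05577056] [131.03853536 206.52275916]
(-0.1, 0.21) [ 27.3490092  285.48191687] [726.88932461 305.94851103]
0 -0.045 [0.53777295 0.02264941 0.28113618] [235.91082419 207.79212118] [494.65733297  25.12086805]
0 0 [0.5803747  0.00815489 0.28113618] [260.60636939 136.80698188] [478.57529297  76.72560173]
0 0.045 [ 0.62297645 -0.00633963  0.28113618] [284.88798415  67.01164866] [461.5143913  131.47134839]
0.1 -0.045 [0.54264961 0.03698269 0.27141479] [212.37586013 203.28685449] [520.30933808  42.14281848]
0.1 0 [0.58525135 0.02248817 0.27141479] [237.01321018 133.07250705] [505.05439298  94.01405389]
0.1 0.045 [0.6278531  0.00799365 0.27141479] [261.2418347   64.02299254] [488.87526582 149.02777621]
0.2 -0.045 [0.54718929 0.05032557 0.26023047] [191.15825207 199.93003769] [543.81451647  60.68016471]
0.2 0 [0.58979104 0.03583105 0.26023047] [215.68663573 130.55392067] [529.33275596 112.80086572]
0.2 0.045 [0.63239279 0.02133653 0.26023047] [239.81276006  62.31555453] [513.9787506  168.06082686]
[ 0.07071352 -0.0227243   0.044     ]
[-0.06331061 -0.08433775  0.044     ]
[-0.08037315  0.07848036  0.026     ]
[0.07274486 0.15661127 0.036     ]
[0.08207534 0.08695827 0.036     ]
```

Call:
drive_tool --plan '[[0,[0,0,-0.04],[0,0,0]],[0,[0,0,-0.08],[0,0,0.1]],[0,[0,0,-0.12],[0,0,0.2]],[0,[0,0,-0.16],[0,0,0.3]],[0,[0,0,-0.18],[0,0,0.42]],[0,[0,0,-0.18],[0,0,0.54]],[0,[0,0,-0.18],[0,0,0.66]],[0,[0,0,-0.18],[0,0,0.78]],[0,[0,0,-0.18],[0,0,0.8]],[0,[0,0,-0.18],[0,0,0.8]]]' --force 20

```text
clock: 0.93
eef_pos: [0.204, 0.5374, 0.3941]
orientation: [-0.0, 0.548, 0.836, -0.001]
force: [-0.3, -0.7, -0.2]
grip_width: 0.0273
```

```bash
cat >> h.py <<'E'
C=C-by*.002
def todelta(s,P,yaw_dir=None):
    q=s["orientation"]; M=R.from_quat([q[1],q[2],q[3],q[0]])
    print("pos",np.round(s["eef_pos"],4),"board",np.round(Binv(s["eef_pos"]),4),"F",np.round(s["force"],2),"w",s["grip_width"],"t",s["clock"])
    print("shift",np.round(M.inv().apply(np.array(P)-s["eef_pos"]),4))
    G=R.from_matrix(np.c_[np.r_[np.cross([*bx,0],[0,0,-1])],[*bx,0],[0,0,-1]])
    print("turn",np.round((M.inv()*G).as_rotvec(),4))
E
python3 - <<'E'
from h import *
from station import manip
todelta(manip.state(),B(0,-.177,.30))
E
```

```text
pos [0.204  0.5374 0.3941] board [-0.5268  0.4364  0.3941] F [-0.31 -0.72 -0.18] w 0.027278853684496087 t 0.9333
shift [-0.8082 -0.0228  0.0945]
turn [-6.000e-04  9.000e-04  7.379e-01]
```

Call:
drive_tool --plan '[[0,[-0.04,-0.001,0],[0,0,0.07]],[0,[-0.08,-0.002,0],[0,0,0.15]],[0,[-0.12,-0.003,0],[0,0,0.22]],[0,[-0.16,-0.004,0],[0,0,0.3]],[0,[-0.2,-0.005,0],[0,0,0.37]],[0,[-0.24,-0.006,0],[0,0,0.44]],[0,[-0.28,-0.007,0],[0,0,0.52]],[0,[-0.32,-0.008,0],[0,0,0.59]],[0,[-0.36,-0.009,0],[0,0,0.66]],[0,[-0.4,-0.01,0],[0,0,0.738]]]'

```text
clock: 1.77
eef_pos: [0.3536, 0.1647, 0.3946]
orientation: [0.0, 0.814, 0.581, 0.0]
force: [0.6, 0.6, -0.2]
grip_width: 0.0004
```

```bash
python3 - <<'E'
from h import *
from station import manip
todelta(manip.state(),B(0,-.177,.30))
E
```

```text
pos [0.3536 0.1647 0.3946] board [-0.2651  0.1317  0.3946] F [ 0.6   0.6  -0.21] w 0.00044493301930037575 t 1.7667
shift [-0.3082  0.2656  0.0946]
turn [ 0.0004 -0.0003 -0.0018]
```

Call:
drive_tool --plan '[[0,[-0.03,0.026,0],[0,0,0]],[0,[-0.06,0.052,0],[0,0,0]],[0,[-0.09,0.078,0],[0,0,0]],[0,[-0.12,0.104,0],[0,0,0]],[0,[-0.15,0.13,0],[0,0,0]],[0,[-0.18,0.156,0],[0,0,0]],[0,[-0.21,0.182,0],[0,0,0]],[0,[-0.24,0.207,0],[0,0,0]],[0,[-0.27,0.233,0],[0,0,0]],[0,[-0.3,0.259,0],[0,0,0]]]'

```text
clock: 2.6
eef_pos: [0.5016, -0.2033, 0.3943]
orientation: [-0.0, 0.813, 0.582, 0.0]
force: [0.8, 1.2, 1.4]
grip_width: 0.0006
```

Call:
drive_tool --plan '[[0,[-0.006,0.005,0.035],[0,0,0]],[0,[-0.008,0.0065,0.07],[0,0,0]],[0,[-0.008,0.0065,0.11],[0,0,0]],[0,[-0.008,0.0065,0.15],[0,0,0]],[0,[-0.008,0.0065,0.19],[0,0,0]],[0,[-0.008,0.0065,0.22],[0,0,0]],[0,[-0.008,0.0065,0.24],[0,0,0]],[0,[-0.008,0.0065,0.25],[0,0,0]],[0,[-0.008,0.0065,0.25],[0,0,0]]]'

```text
clock: 3.35
eef_pos: [0.5034, -0.2099, 0.1419]
orientation: [-0.002, 0.813, 0.582, -0.001]
force: [0.7, 0.4, -0.4]
grip_width: 0.0003
```

```bash
python3 - <<'E'
from h import *
from station import manip
todelta(manip.state(),B(0,-.177,.104))
for n,(x0,y0,x1,y1) in {"top":(200,165,375,290),"scene":(165,160,360,305)}.items():
    i=manip.get_image(n)[y0:y1,x0:x1,::-1]; cv2.imwrite(f"pics/{n}1c.png",cv2.resize(i,None,fx=3,fy=3,interpolation=cv2.INTER_CUBIC))
cv2.imwrite("pics/w1.png",manip.get_image("wrist")[:,:,::-1])
E
```

```text
pos [ 0.5034 -0.2099  0.1419] board [-0.0026 -0.1747  0.1419] F [ 0.69  0.42 -0.43] w 0.0003390090325605756 t 3.35
shift [-0.0024  0.0028  0.0379]
turn [-0.005  -0.0015 -0.0003]
```

View pics/scene1c.png

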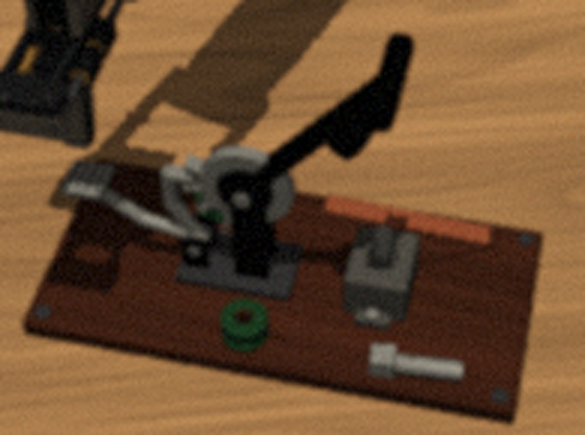

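View pics/w1.png

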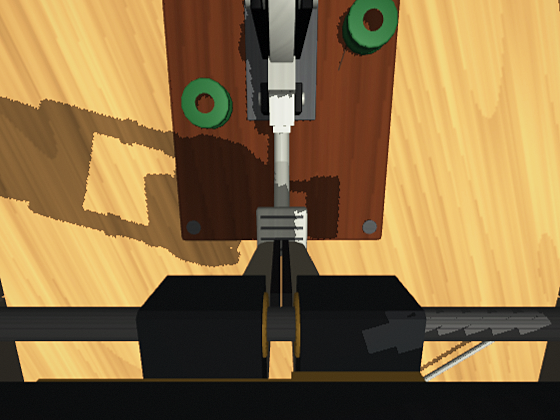

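```bash
python3 - <<'E'
from h import *
from station import manip
W=manip.camera_params("wrist")
for uv in [(257,208),(306,208)]: print(np.round(Binv(onz(W,uv,.104)),4))
for uv in [(182,240),(384,239)]: print(np.round(Binv(onz(W,uv,.02)),4))
print(proj(W,manip.state()["eef_pos"]))
E
```

```text
[-0.0165 -0.1569  0.104 ]
[ 0.0175 -0.1569  0.104 ]
[-0.0977 -0.2084  0.02  ]
[ 0.1029 -0.2077  0.02  ]
[282.03037098 255.83907342]
```

Call:
drive_tool --plan '[[0,[-0.001,0.002,0.015],[0,0,0]],[0,[-0.002,0.003,0.028],[0,0,0]],[0,[-0.002,0.003,0.034],[0,0,0]],[0,[-0.003,0.003,0.038],[0,0,0]],[0,[-0.005,0.003,0.043],[0,0,0]],[0,[-0.007,0.003,0.048],[0,0,0]],[0,[-0.009,0.003,0.053],[0,0,0]],[0,[-0.01,0.003,0.058],[0,0,0]],[0,[-0.011,0.003,0.062],[0,0,0]],[0,[-0.011,0.003,0.062],[0,0,0]]]'

```text
clock: 4.33
eef_pos: [0.5045, -0.2241, 0.0827]
orientation: [0.001, 0.814, 0.581, -0.0]
force: [-1.1, -4.0, 1.8]
grip_width: 0.0003
```

Call:
drive_tool --plan '[[0,[-0.001,0,0.003],[0,0,0]],[0,[-0.001,0,0.006],[0,0,0]],[0,[-0.002,0,0.008],[0,0,0]],[0,[-0.002,0,0.01],[0,0,0]],[0,[-0.002,0,0.011],[0,0,0]],[0,[-0.002,0,0.012],[0,0,0]],[0,[-0.002,0,0.012],[0,0,0]]]'

```text
clock: 4.92
eef_pos: [0.5039, -0.2255, 0.0708]
orientation: [0.001, 0.814, 0.581, -0.0]
force: [-1.5, -4.9, 3.5]
grip_width: 0.0004
```

```bash
python3 - <<'E'
from h import *
from station import manip
todelta(manip.state(),B(0,-.187,.068))
cv2.imwrite("pics/w2.png",manip.get_image("wrist")[:,:,::-1])
E
```

```text
pos [ 0.5039 -0.2255  0.0708] board [ 0.0029 -0.1893  0.0708] F [-1.45 -4.94  3.49] w 0.00043964282480384465 t 4.9167
shift [ 0.0023 -0.0029  0.0028]
turn [ 0.0017  0.0019 -0.0021]
```

View pics/w2.png

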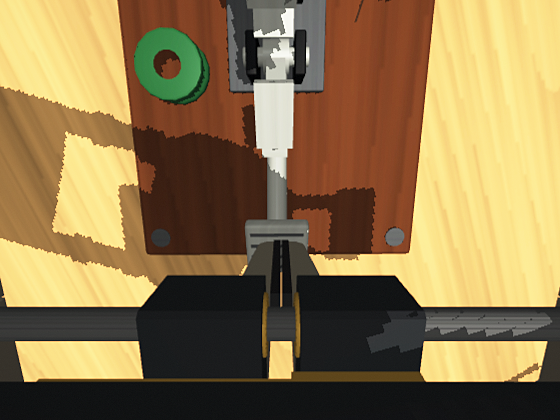

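Call:
drive_tool --plan '[[0,[0,0,0.002],[0,0,0]],[0,[0,0,0.003],[0,0,0]],[0,[0,0,0.003],[0,0,0]],[0,[0,0,0.003],[0,0,0]]]'

```text
clock: 5.3
eef_pos: [0.5039, -0.2255, 0.0679]
orientation: [0.001, 0.814, 0.581, -0.0]
force: [-2.9, -6.8, 2.9]
grip_width: 0.0003
```

Call:
drive_tool --plan '[[0,[0,0,-0.02],[0,0,0]],[0,[0,0,-0.05],[0,0,0]],[0,[0,0,-0.09],[0,0,0]],[0,[0,0,-0.13],[0,0,0]],[0,[0,0,-0.17],[0,0,0]],[0,[0,0,-0.21],[0,0,0]],[0,[0,0,-0.25],[0,0,0]],[0,[0,0,-0.29],[0,0,0]],[0,[0,0,-0.31],[0,0,0]],[0,[0,0,-0.31],[0,0,0]]]'

```text
clock: 6.13
eef_pos: [0.5053, -0.2244, 0.3831]
orientation: [0.004, 0.813, 0.582, 0.002]
force: [0.4, -0.7, 0.7]
grip_width: 0.0005
```

```bash
python3 - <<'E'
from h import *
from station import manip
todelta(manip.state(),B(0,.09,.30))
for n,(x0,y0,x1,y1) in {"top":(200,165,375,290),"scene":(165,160,360,305)}.items():
    i=manip.get_image(n)[y0:y1,x0:x1,::-1]; cv2.imwrite(f"pics/{n}2c.png",cv2.resize(i,None,fx=4,fy=4,interpolation=cv2.INTER_CUBIC))
S=manip.camera_params("scene")
for th in(0,.3,.38):
  c,s=np.cos(th),np.sin(th); print(th,(proj(S,B(0,-.08-(.095*c+.054*s),.05+.054*c-.095*s))-[165,160])*4)
E
```

```text
pos [ 0.5053 -0.2244  0.3831] board [ 0.0038 -0.1878  0.3831] F [ 0.44 -0.69  0.66] w 0.00045052630374032204 t 6.1333
shift [ 0.2779 -0.0049  0.0827]
turn [ 0.0087  0.001  -0.0011]
0 [114.55532226 231.71166303]
0.3 [102.71550673 261.42379603]
0.38 [102.04535803 270.05088505]
```

View pics/scene2c.png

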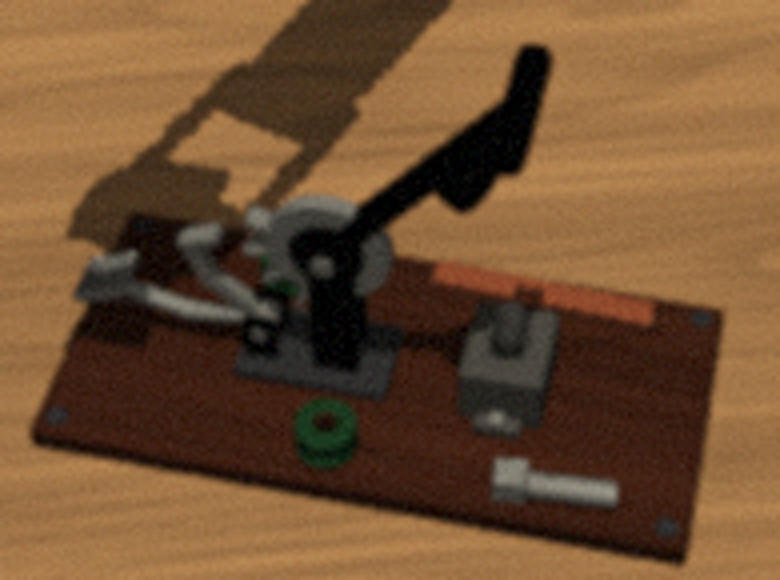

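View pics/top2c.png

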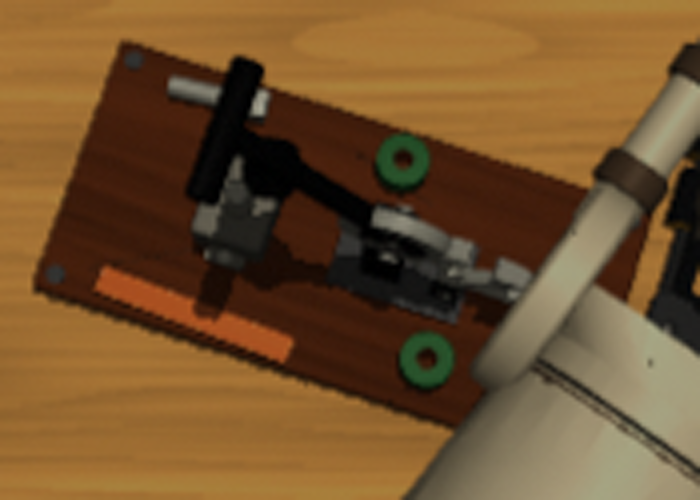

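The pawl's hook is clear: the pad is at crop (110,272), against (103,261) to (102,270) predicted for 0.3 to 0.38 rad. The swing arm hasn't moved, at about 0.17 rad. Next I'll go above the press bar.

Call:
drive_tool --plan '[[0,[0.02,0,-0.01],[0,0,0]],[0,[0.055,-0.001,-0.01],[0,0,0]],[0,[0.09,-0.002,-0.01],[0,0,0]],[0,[0.125,-0.003,-0.01],[0,0,0]],[0,[0.16,-0.003,-0.01],[0,0,0]],[0,[0.195,-0.003,-0.01],[0,0,0]],[0,[0.23,-0.003,0],[0,0,0]],[0,[0.255,-0.003,0.03],[0,0,0]],[0,[0.265,-0.003,0.06],[0,0,0]],[0,[0.265,-0.003,0.07],[0,0,0]]]'

```text
clock: 7.07
eef_pos: [0.5835, 0.0307, 0.2991]
orientation: [-0.005, 0.813, 0.583, -0.004]
force: [-0.3, -0.4, -1.8]
grip_width: 0.0005
```

```bash
python3 - <<'E'
from h import *
from station import manip
todelta(manip.state(),B(0.001,.077,.275))
W=manip.camera_params("wrist"); print(proj(W,manip.state()["eef_pos"]))
for a in(.1,.17,.24):
  t=1.05-a; print(a,[proj(W,B(x,-.035+.18*np.cos(t),.125+.18*np.sin(t))) for x in(-.045,.045)])
cv2.imwrite("pics/w3.png",manip.get_image("wrist")[:,:,::-1])
i=manip.get_image("scene")[100:305,165:365,::-1]; cv2.imwrite("pics/s3.png",cv2.resize(i,None,fx=2.5,fy=2.5))
E
```

```text
pos [0.5835 0.0307 0.2991] board [-0.0043  0.0789  0.2991] F [-0.32 -0.4  -1.78] w 0.0005309212934197061 t 7.0667
shift [-0.0019  0.0056  0.0241]
turn [-0.0132  0.001   0.0017]
[281.99879434 255.86334912]
0.1 [array([221.64378619, 253.06737881]), array([356.01920416, 253.92679972])]
0.17 [array([223.19151049, 235.37408503]), array([354.41591028, 236.1313337 ])]
0.24 [array([224.87874534, 219.01465175]), array([352.63679069, 219.67806626])]
```

View pics/w3.png

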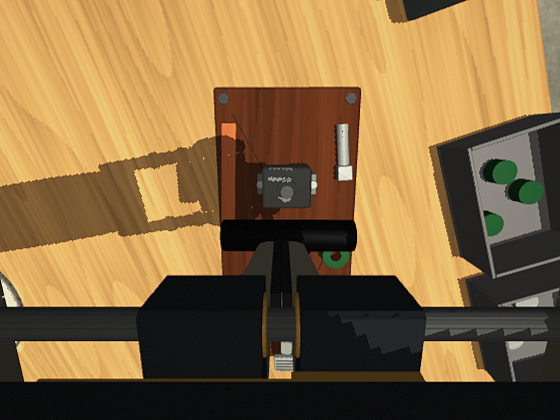

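View pics/s3.png

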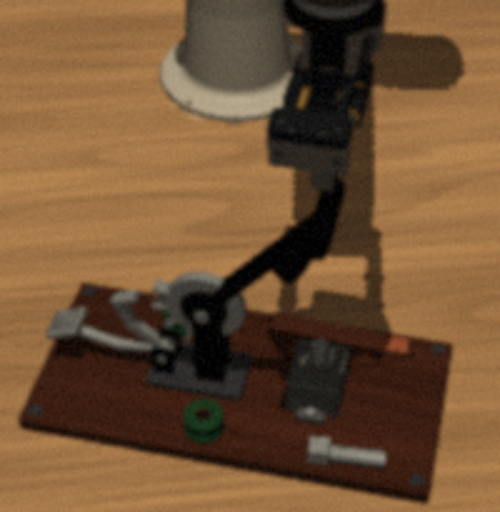

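Wrist view: the press bar is centred at row 235, which matches 0.17 rad, and the fingertips are above it. Next I'll push along the arc.

Call:
drive_tool --plan '[[0,[-0.001,0.004,0.012],[0,0,0]],[0,[-0.002,0.004,0.022],[0,0,0]],[0,[0.001,0.004,0.027],[0,0,0]],[0,[0.006,0.004,0.032],[0,0,0]],[0,[0.012,0.004,0.038],[0,0,0]],[0,[0.018,0.004,0.044],[0,0,0]],[0,[0.023,0.004,0.05],[0,0,0]],[0,[0.028,0.004,0.056],[0,0,0]],[0,[0.033,0.004,0.063],[0,0,0]],[0,[0.037,0.004,0.07],[0,0,0]]]'

```text
clock: 8.0
eef_pos: [0.604, 0.0645, 0.2399]
orientation: [-0.0, 0.813, 0.582, 0.004]
force: [-0.5, 8.6, 12.0]
grip_width: 0.0003
```

```bash
python3 - <<'E'
from h import *
from station import manip
todelta(manip.state(),B(0.001,.142,.136))
cv2.imwrite("pics/w4.png",manip.get_image("wrist")[:,:,::-1])
E
```

```text
pos [0.604  0.0645 0.2399] board [0.0042 0.1175 0.2399] F [-0.52  8.56 11.95] w 0.0002993815896625449 t 8.0
shift [ 0.0238 -0.0036  0.104 ]
turn [ 0.0035 -0.0063 -0.0006]
```

View pics/w4.png

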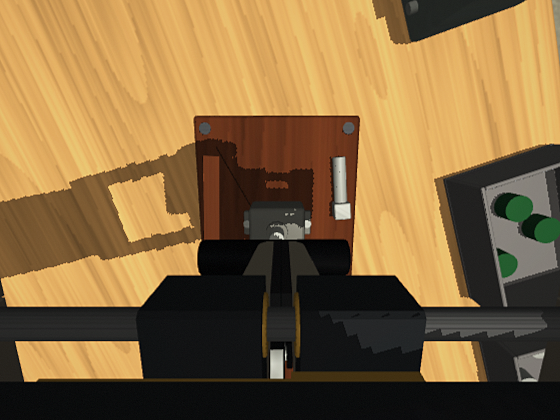

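Call:
drive_tool --plan '[[0,[-0.006,0,-0.004],[0,0,0]],[0,[-0.005,0,0.0],[0,0,0]],[0,[-0.002,0,0.006],[0,0,0]],[0,[0.001,0,0.012],[0,0,0]],[0,[0.005,0,0.019],[0,0,0]],[0,[0.009,0,0.026],[0,0,0]],[0,[0.012,0,0.034],[0,0,0]],[0,[0.015,0,0.042],[0,0,0]]]'

```text
clock: 8.72
eef_pos: [0.609, 0.0774, 0.1969]
orientation: [0.0, 0.814, 0.581, 0.003]
force: [1.4, 4.0, 6.5]
grip_width: 0.0006
```

```bash
python3 - <<'E'
from h import *
from station import manip
todelta(manip.state(),B(0.001,.142,.136))
cv2.imwrite("pics/w5.png",manip.get_image("wrist")[:,:,::-1])
W=manip.camera_params("wrist")
for t in(.2,.3,.4,.5):
  print(t,[proj(W,B(x,-.035+.18*np.cos(t),.125+.18*np.sin(t))) for x in(-.045,.045)])
E
```

```text
pos [0.609  0.0774 0.1969] board [0.0048 0.1314 0.1969] F [1.39 3.96 6.54] w 0.0006025103882560243 t 8.7167
shift [ 0.0103 -0.004   0.061 ]
turn [ 0.0037 -0.0049 -0.0019]
0.2 [array([208.93039988, 223.3421294 ]), array([342.28263467, 223.10488834])]
0.3 [array([203.20242365, 237.61576904]), array([347.34726972, 237.34321975])]
0.4 [array([196.89384366, 256.8787599 ]), array([352.93561188, 256.5601827 ])]
0.5 [array([190.03308723, 281.90447552]), array([359.02494649, 281.52634832])]
```

View pics/w5.png

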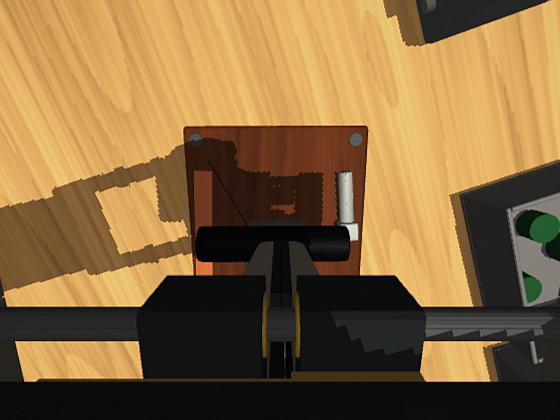

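Call:
drive_tool --plan '[[0,[0.002,0,0.007],[0,0,0]],[0,[0.004,0,0.014],[0,0,0]],[0,[0.006,0,0.021],[0,0,0]],[0,[0.007,0,0.028],[0,0,0]],[0,[0.008,0,0.035],[0,0,0]],[0,[0.009,0,0.042],[0,0,0]],[0,[0.01,0,0.047],[0,0,0]],[0,[0.01,0,0.051],[0,0,0]],[0,[0.01,0,0.053],[0,0,0]],[0,[0.01,0,0.053],[0,0,0]]]'

```text
clock: 9.6
eef_pos: [0.6101, 0.0844, 0.1418]
orientation: [-0.0, 0.814, 0.581, -0.001]
force: [-0.3, 0.3, -0.0]
grip_width: 0.0006
```

Call:
drive_tool --plan '[[0,[0,0,0.002],[0,0,0]],[0,[0,0,0.004],[0,0,0]],[0,[0,0,0.006],[0,0,0]],[0,[0,0,0.007],[0,0,0]],[0,[0,0,0.008],[0,0,0]],[0,[0,0,0.008],[0,0,0]]]'

```text
clock: 10.1
eef_pos: [0.6103, 0.0847, 0.136]
orientation: [-0.0, 0.814, 0.581, -0.0]
force: [-3.9, 0.7, 12.0]
grip_width: 0.0003
```

```bash
python3 - <<'E'
from h import *
from station import manip
todelta(manip.state(),B(0.001,.142,.136))
cv2.imwrite("pics/w6.png",manip.get_image("wrist")[:,:,::-1])
W=manip.camera_params("wrist")
for t in(-.05,0,.05,.1):
  print(t,[proj(W,B(x,-.035+.18*np.cos(t),.125+.18*np.sin(t))) for x in(-.045,.045)])
E
```

```text
pos [0.6103 0.0847 0.136 ] board [0.0037 0.1387 0.136 ] F [-3.85  0.75 11.96] w 0.0002984999076993565 t 10.1
shift [ 0.0033 -0.0027 -0.    ]
turn [-0.0004  0.0003 -0.0019]
-0.05 [array([205.10548633, 235.37868361]), array([346.93038319, 235.15776658])]
0 [array([201.63470866, 239.55640448]), array([349.9920174 , 239.32423766])]
0.05 [array([197.87880201, 244.87423426]), array([353.30736696, 244.62956844])]
0.1 [array([193.8127991 , 251.47793299]), array([356.89876642, 251.21934586])]
```

View pics/w6.png

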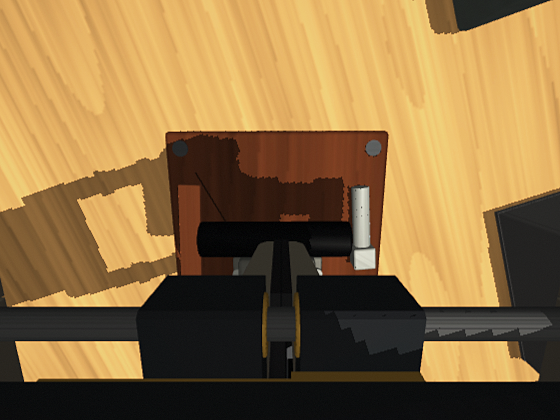

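Tip height is 0.136 with 12 N of reaction, and the bar centre is at row 239, which matches level. The arm is on its stop, so I'll hold briefly, then back away.

Call:
drive_tool --plan '[[0,[0,0,0.001],[0,0,0]],[0,[0,0,0.001],[0,0,0]],[0,[0,0,0.001],[0,0,0]],[0,[0,0,0.001],[0,0,0]]]'

```text
clock: 10.48
eef_pos: [0.6104, 0.0847, 0.1359]
orientation: [0.0, 0.814, 0.581, -0.0]
force: [-6.7, 2.2, 15.9]
grip_width: 0.0008
```

Call:
drive_tool --plan '[[0,[0,0,-0.01],[0,0,0]],[0,[0,0,-0.03],[0,0,0]],[0,[0,0,-0.07],[0,0,0]],[0,[0,0,-0.11],[0,0,0]],[0,[0,0,-0.15],[0,0,0]],[0,[0.03,-0.02,-0.18],[0,0,0]],[0,[0.06,-0.04,-0.2],[0,0,0]],[0,[0.09,-0.06,-0.2],[0,0,0]],[0,[0.12,-0.08,-0.2],[0,0,0]],[0,[0.15,-0.1,-0.2],[0,0,0]]]'

```text
clock: 11.32
eef_pos: [0.5639, 0.26, 0.3336]
orientation: [0.001, 0.814, 0.581, -0.0]
force: [-0.4, -0.0, -0.2]
grip_width: 0.0006
```

Call:
drive_tool --plan '[[0,[0.03,-0.02,0],[0,0,0]],[0,[0.06,-0.04,0],[0,0,0]],[0,[0.09,-0.06,0],[0,0,0]],[0,[0.09,-0.06,0],[0,0,0]],[0,[0.09,-0.06,0],[0,0,0]]]'

```text
clock: 11.73
eef_pos: [0.536, 0.3646, 0.3324]
orientation: [0.0, 0.813, 0.582, -0.001]
force: [-0.8, -0.5, -0.5]
grip_width: 0.0005
```

```bash
python3 - <<'E'
from h import *
from station import manip
s=manip.state();print(s["eef_pos"],s["force"],s["qd"])
for n,(x0,y0,x1,y1) in {"top":(200,165,375,290),"scene":(165,160,360,305)}.items():
    p=manip.camera_params(n)
    i=manip.get_image(n)[y0:y1,x0:x1,::-1]; cv2.imwrite(f"pics/{n}7c.png",cv2.resize(i,None,fx=4,fy=4,interpolation=cv2.INTER_CUBIC))
    for t in(0,.06): print(n,t,[(proj(p,B(x,-.035+.18*np.cos(t),.125+.18*np.sin(t)))-[x0,y0])*4 for x in(-.045,.045)])
E
```

```text
[0.53601647 0.36456495 0.33243376] [-0.80806799 -0.54292192 -0.54240281] [-0.0507903  -0.01373631  0.01260594 -0.0096011  -0.00114545 -0.00925688]
top 0 [array([122.74320958, 215.05886347]), array([166.72592907,  93.24290565])]
top 0.06 [array([121.42061321, 211.96298516]), array([165.82462776,  89.07903373])]
scene 0 [array([628.08504274, 240.24737928]), array([605.28153749, 349.10336334])]
scene 0.06 [array([628.92711384, 228.06019024]), array([606.01278472, 336.98901649])]
```

View pics/scene7c.png

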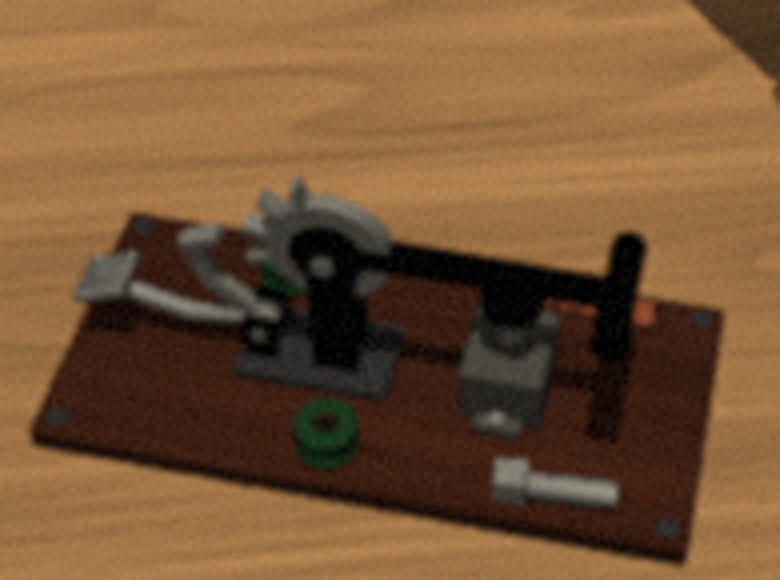

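View pics/top7c.png

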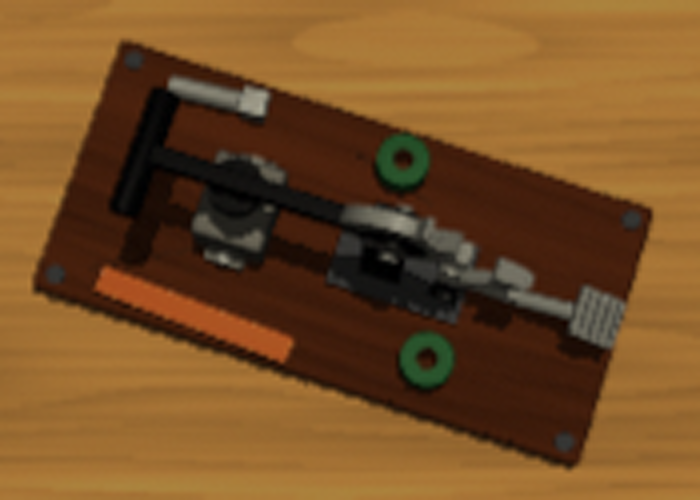

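The arm is down level with the nest on the bolt: in the scene crop the bar runs from (628,240) to (607,350), as predicted for level. Loose parts on the board haven't moved and the robot is clear, so I'm handing in.

```bash
python3 - <<'E'
from station import manip
print(manip.job_done())
E
```

```text
the job is handed in; nothing more can be done
None
```

I pressed the pawl's pad down to about 0.35 rad with the closed fingertips. I then pushed the press bar along its arc until the nest sat on the lock bolt, retreated, and handed the job in at about 12 s; no verdict was reported.

**Last checks:**
- **On the stop:** the tip was at z = 0.136 m with about 16 N of reaction, which matches a level bar.
- **After retreat:** the scene and top views show the bar where a level arm should put it, and the pawl's hook still clear of the teeth.
- **Loose parts:** the rollers, bus bar and spare bolt look unmoved in both views. I didn't re-check the screwdriver and tin in a final image, but the robot only passed well above the table away from them.
- **Robot clear:** the external force was about 1 N, which is the noise level, with the tool about 0.3 m from the arm.

**Off plan:** partway through the push the tip ran about 5 mm to the outer side of the bar, with about 15 N on the tool. I moved it back, and the rest of the push went normally.

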